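# Pack away the hand blender's attachments

### The arm

A 6-joint arm with a two-finger parallel gripper is mounted at the origin on a cart in front of the work surface, level with it; the furniture and walls round the work are solid. World frame = base frame: x ahead of the robot, y to its left, z up, the work surface at z = 0. Lengths are in mm, angles in rad, forces in N, time in s.
With the tool pointing down it reaches from about 300 to 850 mm from the base axis. Payload 5.4 kg.
Tool frame: the origin (TCP) lies midway between the tips of the shut fingers; the grasp point (between the pads) lies 19 mm behind it; z points along the fingers, y is the line along which they close (so a half turn about z gives the same grasp; the last joint's range is limited). The gripper opens to 85 mm and grips with 20 to 120 N. Pads are 22 mm wide; open, the fingers measure 114 mm over their backs; the gripper's body (76 mm by 85 mm) begins 54 mm behind the grasp point. The pads swing forward as they close: fully open they stand 13 mm farther back than shut.
Start: joints at [-1.551, 0.158, 1.597, -0, 1.386, -0.21], TCP at [130.952, -559.873, 231.299] pointing down, gripper open.
Joint ranges: [-2.91, 2.91], [-0.94, 2.29], [0.18, 2.7], [-1.29, 4.43], [0.17, 2.64], [-3, 3]. Speed limits (rad/s): [2.57, 2.57, 3.14, 3.14, 3.14, 3.14].

### API

Orientations are given as [roll, pitch, yaw] about the fixed x, y, z axes, in that order (R = Rz(yaw) Ry(pitch) Rx(roll)).
In Python, from rig import env, optics gives the robot as it stands.
- The arm moves only by the tool servo_tool, never from a script. Its argument "steps" is a list of rows, each a list of 7 numbers: the opening, from -1 (shut) to 1 (fully open), then the shift along the tool's x, y, z in mm, then the turn, a rotation vector about the tool's x, y, z in degrees. A call has 1 to 5 rows; each row shifts and turns the commanded pose from where the row before left it, along the tool's axes as they then stand; what a row does not reach is not made up. A row lasts 1/8 s, in which the tool goes at most 62.5 mm and 10.7 degrees, less where a joint would pass 70% of its speed; a pose out of reach is approached as far as the arm can. A call with a gripper value outside its range is refused whole. The fingers move at their own pace and stop on an object; "force" is the grip in N (left out, the last holds). Time passes only in rows, so rows that do not move let the fingers close. It gives the time, the measured TCP pose, the force, the opening and the grip force at its end, in the units of the state.
- env.read_state(): the state, without advancing time (a new reading comes with each control period).
- optics.grab_frame(name): name is "side" or "top"; returns a dict with "frame" (420x560x3 uint8, blue, green, red), "range_z" (420x560 float32, mm along the optical axis (not along the pixel's ray), 0 where there is no reading), "fx", "fy", "cx", "cy" (pixels), "world_from_camera" (4x4, takes a point from camera to world coordinates). Camera axes: x right, y down, z forward; pixel columns grow to the right and rows downward; lengths in mm; the calibration is good to about 2 mm. A picture is of the moment at which its call begins.
- env.sign_off(): hands the job in; it is judged then, once.
The state is a dict: "time": time; "q": joint angles; "joint_velocities": joint speeds; "tau": joint torques, N m; "eef_pos": TCP position; "tool_rot": TCP orientation; "ft_force": force on the tool from outside, world axes, zero at the start; "moment": the same for the moment, N m; "opening": finger opening in mm; "finger_force": force on a finger pad.
Only numpy, scipy, OpenCV 4.12 (cv2) and the standard library are available. Lean on these libraries where they do the work, as an engineer would, in place of code of your own. Each camera call takes 0.05 s, during which the arm holds its last target. There are 200 camera calls.

### The job

Pack away the hand blender: press every attachment that lies on the worktop into a clip of its own in the open storage case, fully down, so that the sprung jaw closes over its shaft. Then hook the front lip of the cover into the slot along the near edge of the case, swing the cover down until it snaps flat under the catch, and lock it by sliding the bolt fully home through the staple (the bolt may first have to be drawn back out of the way). Do not knock the glass tumbler over or out of its place.

Things in the scene. Friction and masses are not known exactly. Their poses are not given: they have to be found in the camera images.
- case: open storage case of grey plastic, fixed on the worktop: x -92 to +84 mm, y +/-87 mm, rims 50 mm high, floor 5 mm up. Origin under the middle clip; x points away from the robot, y left, z up. Inside, three clips side by side, 48 mm apart in y, take shafts lying along x, either way round, with 4 mm to spare at each end. A bolt bracket stands out 63 mm on the left (+y) side
- slot_1 (a point): middle clip: where the middle of a seated shaft's axis lies, 28 mm above the case's underside. Every clip is two forks at x = -34..-18 and +18..+34 mm (36 mm free between for fingers), with seat, fixed prong on the -y side, sprung jaw on the +y side, flared tops 48 mm up. A shaft laid in the mouth rests about 17 mm too high; press it down with 6 to 20 N
- slot_0 (a point): the same point of the right-hand (-y) clip, at y = -48 mm of the case
- slot_2 (a point): the same point of the left-hand (+y) clip, at y = +48 mm of the case
- jaw_0 (a joint): sprung jaw of clip 0 (its two steel claws move as one), rad: 0 closed, with noses hooked over a seated shaft; about 0.2 while a shaft passes; springs back by itself
- jaw_1 (a joint): sprung jaw of clip 1 (its two steel claws move as one), rad: 0 closed, with noses hooked over a seated shaft; about 0.2 while a shaft passes; springs back by itself
- jaw_2 (a joint): sprung jaw of clip 2 (its two steel claws move as one), rad: 0 closed, with noses hooked over a seated shaft; about 0.2 while a shaft passes; springs back by itself
- lip_slot (a point): middle of the mouth of the slot for the cover's lip, on top of the near (-x) wall of the case, at x = -80 mm, on its floor 50 mm above the case's underside. The slot opens towards +x, is 8 mm deep, 10.5 mm high under an overhanging rail 4.5 mm thick, and 148 mm long between its cheeks. The lip goes in with the cover's far edge raised, about 0.3 rad
- catch (a joint): sprung catch in the middle of the far (+x) wall of the case, rad: 0 closed; about 0.15 while the cover's edge passes. Its nose, 40 mm wide, hooks 4 to 5 mm over the far edge of the closed cover; its lead-in ramp rises to 70 mm above the case's underside. Pressing the cover past it takes 6 to 20 N, within 30 mm of the cover's far edge
- bolt (a joint): slide bolt on the left bracket, m: 0 drawn back (towards +y), 0.030 fully home (towards -y of the case). Axis at x = +60 mm, 64 mm above the case's underside; 10 mm thick; tip at y = 97 mm drawn back, 67 mm home. Stays where it is left, slides with 2 to 4 N. Beyond 0.005 it is in the way of the cover coming down
- bolt_tab (a point): point in the black upright finger tab of the bolt, 5 mm below its top, moving with the bolt. The tab is 12 mm thick along the travel, 15 mm across it; its top is 105 mm above the case's underside, and it rises 36 mm above the bolt
- cover: loose grey cover, 174 mm wide (y), 240 g; panel 4 mm thick, x = -78 to +84 mm; front lip 3 mm thick, 140 mm wide, x = -87 to -78. Origin on the underside, under the grip. Closed, its x, y frame coincides with the case's (1 mm play in x, 4 in y) and its underside lies 50 mm above the case's. Lying on the worktop it is the right way up, lip towards the robot
- cover_grip (a point): middle of the cover's grip ridge, 22 mm above the underside: the ridge stands across the panel's middle, 12 mm thick (x), 76 mm long (y), its top 30 mm above the underside
- cover_staple (a point): middle of the opening of the steel staple that takes the bolt, at x = 60, y = 76.5, z = 13.5 mm of the cover; opening 17 mm wide (x) and 19 mm high, staple 30 mm wide (x), 7 mm thick (y), its top 27 mm above the cover's underside
- cover_lip (a point): middle of the front edge of the cover's lip (x = -87 mm, half its thickness)
- cover_edge (a point): top of the panel near the middle of its far edge (x = +82 mm)
- blade_foot: blending foot of the hand blender, 150 mm long along its x axis. Square black collar with rounded edges, 36 x 36 mm, 34 mm long, at the -x end; bare steel shaft, 16 mm across, 41 mm either side of the middle; bell-shaped blade guard at the +x end. Collar and head are both 36 mm across, so it lies level. Origin at mid-length on its underside; shaft axis 18 mm above. About 110 g.
- whisk: whisk attachment of the hand blender, 150 mm long along its x axis. Square black collar with rounded edges, 36 x 36 mm, 34 mm long, at the -x end; bare steel shaft, 16 mm across, 41 mm either side of the middle; balloon of wires at the +x end. Collar and head are both 36 mm across, so it lies level. Origin at mid-length on its underside; shaft axis 18 mm above. About 110 g.
- masher: masher attachment of the hand blender, 150 mm long along its x axis. Square black collar with rounded edges, 36 x 36 mm, 34 mm long, at the -x end; bare steel shaft, 16 mm across, 41 mm either side of the middle; two round discs at the +x end. Collar and head are both 36 mm across, so it lies level. Origin at mid-length on its underside; shaft axis 18 mm above. About 110 g.
- blade_foot_shaft (a point): middle of the shaft of the blade foot, on its axis
- whisk_shaft (a point): middle of the shaft of the whisk, on its axis
- masher_shaft (a point): middle of the shaft of the masher, on its axis
- shelf_front (a point): fixed obstacle: middle of the lower front edge of the wall shelf with the plates, which hangs over the back of the worktop behind the work, 895 mm long in y, 40 mm thick; keep the wrist clear of it
- tumbler: glass tumbler, 81 mm across and 93 mm high, standing loose to the left of the case; origin under its middle, z up. A bystander

How it is judged (in metres and radians):
On the way, in this order (a step that is already met when the one before it is completed fails the run):
1. every attachment present is pressed fully down in a clip of its own, with the jaw closed over its shaft (((distance between blade_foot_shaft and slot_0 below 0.008 m and angle between the x axis of blade_foot and the x axis of case, either way round below 0.06 rad and value of joint jaw_0 below 0.06 rad) or (distance between blade_foot_shaft and slot_1 below 0.008 m and angle between the x axis of blade_foot and the x axis of case, either way round below 0.06 rad and value of joint jaw_1 below 0.06 rad) or (distance between blade_foot_shaft and slot_2 below 0.008 m and angle between the x axis of blade_foot and the x axis of case, either way round below 0.06 rad and value of joint jaw_2 below 0.06 rad)) and ((distance between whisk_shaft and slot_0 below 0.008 m and angle between the x axis of whisk and the x axis of case, either way round below 0.06 rad and value of joint jaw_0 below 0.06 rad) or (distance between whisk_shaft and slot_1 below 0.008 m and angle between the x axis of whisk and the x axis of case, either way round below 0.06 rad and value of joint jaw_1 below 0.06 rad) or (distance between whisk_shaft and slot_2 below 0.008 m and angle between the x axis of whisk and the x axis of case, either way round below 0.06 rad and value of joint jaw_2 below 0.06 rad)) and ((distance between masher_shaft and slot_0 below 0.008 m and angle between the x axis of masher and the x axis of case, either way round below 0.06 rad and value of joint jaw_0 below 0.06 rad) or (distance between masher_shaft and slot_1 below 0.008 m and angle between the x axis of masher and the x axis of case, either way round below 0.06 rad and value of joint jaw_1 below 0.06 rad) or (distance between masher_shaft and slot_2 below 0.008 m and angle between the x axis of masher and the x axis of case, either way round below 0.06 rad and value of joint jaw_2 below 0.06 rad))), for 0.2 s.
2. the cover's lip is in the slot and the cover lies flat, snapped under the catch (x of cover_lip in the frame of case below -0.0825 m and z of cover_lip in the frame of case between 0.047 and 0.0585 m and z of cover_edge in the frame of case between 0.05 and 0.0565 m and angle between the z axis of cover and the z axis of case, either way round below 0.05 rad and value of joint catch below 0.06 rad), for 0.2 s.
3. the bolt is slid fully home through the staple (value of joint bolt above 0.026 m), for 0.2 s.
At the end, for the whole second after the job is handed in: Every attachment present is in its own clip (shaft middle within 8 mm, parallel within 0.06 rad), that jaw closed (< 0.06 rad); cover lip 2.5 mm or more inside the slot, cover flat (0.05 rad, far edge within 2.5 mm of its seat), catch closed; bolt over 26 of 30 mm home; all at rest (all of step 1 and all of step 2 and value of joint bolt above 0.026 m and linear speed of each of cover, blade_foot, whisk, masher below 0.02 m/s); the robot touches nothing.
It fails at once if the glass tumbler is tipped over or knocked off its place (over 60 mm) (angle between tumbler's own z axis and vertical above 0.5 rad or distance of tumbler from where it was at the start of the episode above 0.06 m).
Of blade_foot, whisk, masher only 2 to 3 are there at a start; the rules pass over those that are not, and their reading is None.
At some moment in a run one of blade_foot, whisk, masher may be knocked a few centimetres aside while the robot is not near it.
Once in a run the grip may slacken for a moment while it holds something.
It also fails if it takes over 192 s, if anything falls off the work surface, if the arm or the gripper's body presses on something with over 40 N, if the wrist force passes 120 N, or if a joint passes its speed limit or range.

## Working session

There is one attempt and no reset: what is moved stays moved. The work goes in short steps, Python scripts to look and compute and a tool call to move; the robot and the scene stay as the last step left them, time stands still between calls to the robot, and variables do not carry over. Pictures are saved under pics/ and viewed, at most 14 in all, crops included, and the job is handed in when it is done.

Besides the shell and the picture viewer there is one more tool, called by a JSON object that holds its "name" and its "arguments". servo_tool: Moves the arm, as the interface text tells. Its arguments: {"type":"object","properties":{"steps":{"type":"array","items":{"type":"array","items":{"type":"number"}}},"force":{"type":"number"}},"required":["steps"]}

```bash
mkdir -p pics; ls
python3 - <<'E'
from rig import env, optics
import cv2,numpy as np
s=env.read_state(); print(s)
for n in("top","side"):
    f=optics.grab_frame(n); cv2.imwrite(f"pics/{n}0.png",f["frame"]); np.savez(f"/tmp/{n}0.npz",**f)
    print(n,f["fx"],f["fy"],f["cx"],f["cy"]);print(np.round(f["world_from_camera"],3))
E
```

```text
pics
{'time': 0.0, 'q': array([-1.55108019e+00,  1.59068371e-01,  1.59823398e+00, -4.11332397e-06,
        1.38619725e+00, -2.10105225e-01]), 'joint_velocities': array([ 5.81334502e-04,  7.56026473e-04, -2.08826264e-03,  2.11055186e-04,
        2.81099558e-04,  6.54499064e-05]), 'tau': array([-6.91228051e-04, -3.95995688e+01, -3.31430018e+01, -2.70874270e-04,
        8.28996242e-03,  1.39007338e-05]), 'eef_pos': array([ 130.95021037, -559.27334716,  230.3051672 ]), 'tool_rot': array([-3.13972680e+00, -3.93765583e-04,  2.29821751e-01]), 'ft_force': array([0.30597507, 0.43649942, 0.61318104]), 'moment': array([ 0.01265736, -0.02327591,  0.00196171]), 'finger_force': 0.0, 'opening': 85.53389321075771}
top 539.6533610997814 539.6533610997814 283.11869991715497 200.9744933665067
[[ 3.260000e-01 -7.410000e-01  5.860000e-01 -4.263400e+02]
 [-9.450000e-01 -2.580000e-01  2.000000e-01 -3.489820e+02]
 [ 3.000000e-03 -6.190000e-01 -7.850000e-01  1.506422e+03]
 [ 0.000000e+00  0.000000e+00  0.000000e+00  1.000000e+00]]
side 501.47990152320705 501.47990152320705 273.4908973240047 207.39145125068808
[[-9.97000e-01 -2.70000e-02  6.90000e-02  3.91457e+02]
 [-7.30000e-02  5.37000e-01 -8.40000e-01  1.10329e+03]
 [-1.40000e-02 -8.43000e-01 -5.38000e-01  9.82442e+02]
 [ 0.00000e+00  0.00000e+00  0.00000e+00  1.00000e+00]]
```

View pics/top0.png

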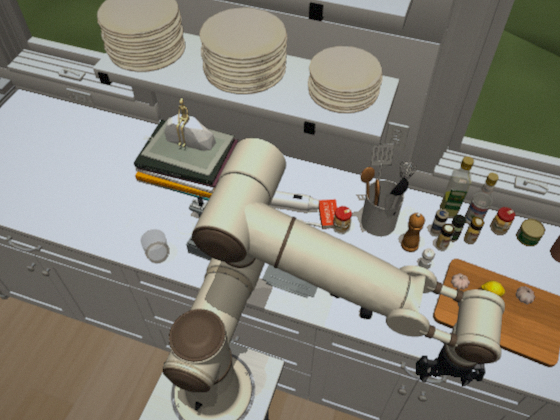

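View pics/side0.png

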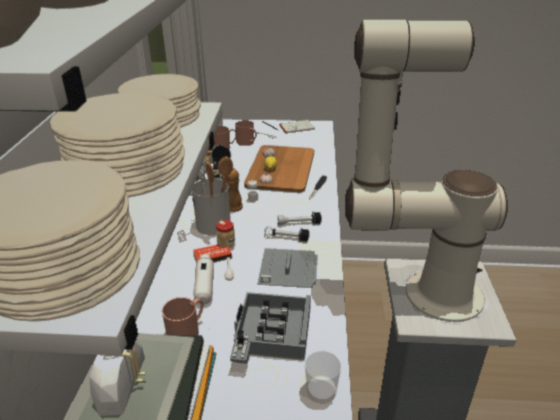

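```bash
cat > h.py <<'E'
import numpy as np,cv2
from rig import env,optics
def grab(n,path=None):
    f=optics.grab_frame(n)
    if path: cv2.imwrite(path,f["frame"])
    return f
def pts(f):
    "world xyz (mm) of every pixel, from the depth"
    v,u=np.mgrid[:420,:560]; z=f["range_z"].astype(float)
    c=np.stack([(u-f["cx"])/f["fx"]*z,(v-f["cy"])/f["fy"]*z,z],-1)
    T=f["world_from_camera"]; P=c@T[:3,:3].T+T[:3,3]; P[z==0]=np.nan
    return P
def ray(f,u,v,h):
    "pixel -> world point on plane z=h"
    T=f["world_from_camera"]; d=T[:3,:3]@[(u-f["cx"])/f["fx"],(v-f["cy"])/f["fy"],1]
    return T[:3,3]+d*(h-T[2,3])/d[2]
def topdown(f,x0,x1,y0,y1,res,path=None):
    "height & colour map, rows: x decreasing, cols: y decreasing"
    P=pts(f); m=np.isfinite(P[...,0])&(P[...,2]<200)
    X,Y,Z=P[m].T; r=((x1-X)/res).astype(int); c=((y1-Y)/res).astype(int)
    H=int((x1-x0)/res);W=int((y1-y0)/res); k=(r>=0)&(r<H)&(c>=0)&(c<W)
    im=np.full((H,W),np.nan); o=np.argsort(Z[k]); im[r[k][o],c[k][o]]=Z[k][o]
    return im
E
python3 - <<'E'
import numpy as np,cv2
from h import *
f=dict(np.load('/tmp/side0.npz')); P=pts(f)
c=f['frame'][170:405,215:355]; cv2.imwrite('pics/c0.png',cv2.resize(c,None,fx=2.5,fy=2.5,interpolation=cv2.INTER_CUBIC))
for n,(u,v) in dict(table=(260,300),a=(300,218),b=(288,234),cov=(290,268),case=(275,325),tum=(322,375),kn=(318,185)).items(): print(n,P[v,u].round(),ray(f,u,v,0).round())
E
```

```text
table [517.  84.  27.] [521.  55.   0.]
a [ 419. -332.   24.] [ 420. -368.    0.]
b [ 456. -240.   21.] [ 457. -269.   -0.]
cov [442. -84.   5.] [443. -91.   0.]
case [471. 154.   6.] [472. 149.   0.]
tum [349. 319.  18.] [348. 304.   0.]
kn [ 357. -582.   12.] [ 356. -603.    0.]
```

View pics/c0.png

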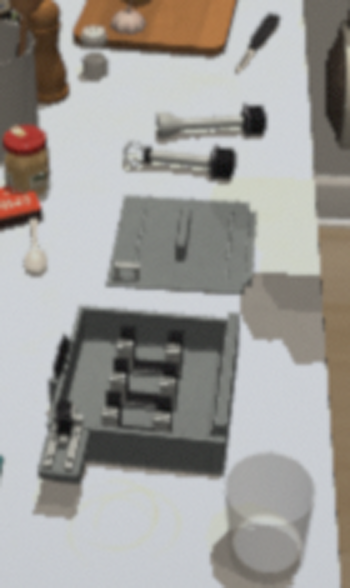

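Run:
```python
import numpy as np,cv2
from h import *
f=dict(np.load('/tmp/side0.npz')); P=pts(f); fr=f['frame'].astype(int)
hsv=cv2.cvtColor(f['frame'],cv2.COLOR_BGR2HSV)
X,Y,Z=P[...,0],P[...,1],P[...,2]
m=(np.abs(Y+170)<12)&(X>350)&(X<550); print('table z',np.nanmedian(Z[m]),np.nanstd(Z[m]))
def reg(x0,x1,y0,y1): return (X>x0)&(X<x1)&(Y>y0)&(Y<y1)
for n,(y0,y1) in dict(a=(-400,-285),b=(-285,-185)).items():
    m=reg(340,560,y0,y1)&(Z>8)&(Z<60)
    nl,lab,st,_=cv2.connectedComponentsWithStats(m.astype(np.uint8)); i=1+st[1:,4].argmax(); m=lab==i
    Q=P[m]; q=Q[:,:2]; c=q.mean(0); d=np.linalg.svd(q-c,full_matrices=0)[2][0]; d*=np.sign(d[0])
    t=(q-c)@d
    hi=Q[Q[:,2]>np.percentile(Q[:,2],0)]
    print(n,len(Q),'c',c.round(1),'yaw',np.arctan2(d[1],d[0]).round(3),'t',t.min().round(1),t.max().round(1),'mid',(c+d*(t.min()+t.max())/2).round(1))
    sh=np.abs(t-(t.min()+t.max())/2)<35
    s=Q[sh]; print(' shaft z max',np.percentile(s[:,2],[50,90,98]).round(1))
    top=s[s[:,2]>22]; tt=(top[:,:2]-c)@d; nrm=np.array([-d[1],d[0]]); 
    p=np.polyfit(top[:,0],top[:,1],1); print(' shaft-top line yaw',np.arctan(p[0]).round(3),'y@mid',np.polyval(p,(c+d*(t.min()+t.max())/2)[0]).round(1),len(top))
    cl=Q[(Q[:,2]>32)&(t<t.min()+45)]; print(' collar top c',cl.mean(0).round(1),len(cl), (cl.max(0)-cl.min(0)).round(1))
    hd=Q[(t>t.max()-45)]; print(' head c',hd.mean(0).round(1),hd.max(0).round(1))
# cover
sat=hsv[...,1]; val=hsv[...,2]
m=reg(340,560,-185,25)&(val<150)&(Z<45)&(Z>-5)
n_,lab,st,_=cv2.connectedComponentsWithStats(m.astype(np.uint8)); i=1+st[1:,4].argmax(); m=lab==i
q=P[m&(Z<12)][:,:2].astype(np.float32); r=cv2.minAreaRect(q); print('cover rect',r, 'range',q.min(0),q.max(0))
g=P[m&(Z>24)&(X<480)]; print('ridge top',g.mean(0).round(1),len(g),g.min(0).round(),g.max(0).round()); 
p=np.polyfit(g[:,1],g[:,0],1); print('ridge yaw (dx/dy)',p[0])
np.save('/tmp/mcover.npy',m)
# case heights
m=reg(340,600,30,290)&(Z>44)&(Z<56)
for lo,hi in((44,56),(58,70),(85,115)):
    k=reg(340,620,20,310)&(Z>lo)&(Z<hi); Q=P[k]; print(lo,len(Q),Q.min(0).round(1),Q.max(0).round(1),Q.mean(0).round(1))
H=topdown(f,350,600,20,310,2.0)
v=np.nan_to_num((H.clip(0,110)/110*255)).astype(np.uint8); im=cv2.applyColorMap(v,cv2.COLORMAP_JET); cv2.imwrite('pics/hm.png',cv2.resize(im,None,fx=4,fy=4,interpolation=cv2.INTER_NEAREST))
```

```text
table z 2.7747182897956577 2.695609844484872
a 301 c [ 416.7 -329.4] yaw 0.148 t -70.8 78.8 mid [ 420.7 -328.8]
 shaft z max [21.5 26.1 27.4]
 shaft-top line yaw 0.108 y@mid -333.0 43
 collar top c [ 365.1 -340.5   35. ] 39 [27.6 36.5  8.1]
 head c [ 476.9 -318.9   24.6] [ 494.8 -301.4   37.3]
b 290 c [ 447.9 -240.3] yaw -0.191 t -59.7 92.0 mid [ 463.8 -243.4]
 shaft z max [21.4 26.1 28.5]
 shaft-top line yaw -0.183 y@mid -245.6 49
 collar top c [ 404.5 -237.1   35. ] 50 [29.4 38.5  7.6]
 head c [ 514.1 -252.    22.8] [ 537.5 -237.7   37. ]
cover rect ((433.9329528808594, -79.70645904541016), (201.86233520507812, 198.15383911132812), 86.95856475830078) range [ 340.05722 -183.96727] [534.79504   24.985407]
ridge top [448.9 -89.6  28.5] 65 [ 443. -130.   24.] [456. -54.  33.]
ridge yaw (dx/dy) 0.03121726561098868
44 679 [350.   77.2  44. ] [573.1 310.   56. ] [489.  188.8  48.7]
58 428 [380.7  95.   58. ] [568.8 310.   70. ] [464.5 215.   64.1]
85 62 [351.5 269.2  85.7] [551.4 309.4 108.2] [540.5 279.7  99. ]
```

View pics/hm.png

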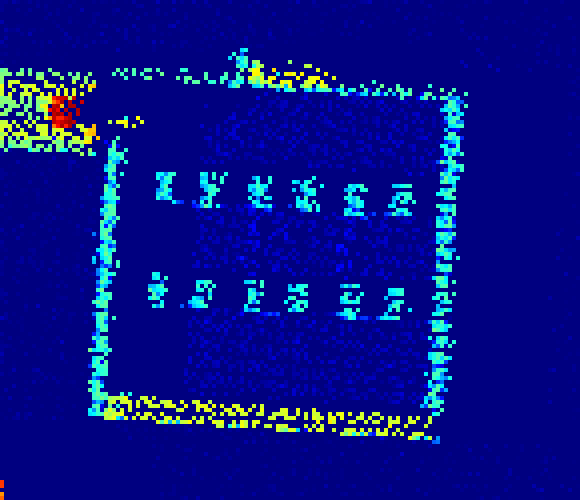

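```bash
cat >> h.py <<'E'
def plane(f,m,h):
    v,u=np.nonzero(m); T=f["world_from_camera"]
    d=np.stack([(u-f["cx"])/f["fx"],(v-f["cy"])/f["fy"],np.ones(len(u))],-1)@T[:3,:3].T
    return (T[:3,3]+d*((h-T[2,3])/d[:,2])[:,None])[:,:2]
E
python3 - <<'E'
from h import *
f=dict(np.load('/tmp/side0.npz')); P=pts(f); X,Y,Z=P[...,0],P[...,1],P[...,2]
for (x0,x1,y0,y1) in((560,600,-150,0),(360,560,-200,-182),(420,470,-420,-380),(400,560,320,380)):
    m=(X>x0)&(X<x1)&(Y>y0)&(Y<y1); print('table',np.nanmedian(Z[m]).round(2),m.sum())
yaw=-0.088
for it in range(3):
    R=np.array([[np.cos(yaw),-np.sin(yaw)],[np.sin(yaw),np.cos(yaw)]])
    if it==0: c=np.array([475,170.])
    q=(P[...,:2]-c)@R   # case coords approx
    a,b=q[...,0],q[...,1]
    loc=lambda m,h:(plane(f,m,h)-c)@R
    rail=loc((Z>60)&(Z<70)&(a<-65)&(a>-110)&(np.abs(b)<65),65)
    left=loc((Z>46)&(Z<54)&(np.abs(a)<50)&(b>75)&(b<95),50); right=loc((Z>46)&(Z<54)&(np.abs(a)<50)&(b<-70)&(b>-98),50)
    fk=(Z>43)&(Z<53)&(np.abs(np.abs(a)-26)<16)&(np.abs(b)<72)
    F=loc(fk,48); p=np.polyfit(rail[:,1],rail[:,0],1)
    pl=np.polyfit(left[:,0],left[:,1],1);pr=np.polyfit(right[:,0],right[:,1],1)
    print('rail x',np.polyval(p,0).round(2),'sl',p[0].round(3),np.percentile(rail[:,0],[3,97]).round(1),'L',pl.round(3),np.percentile(left[:,1],[3,97]).round(1),'R',pr.round(3),np.percentile(right[:,1],[3,97]).round(1))
    near=F[F[:,0]<0];far=F[F[:,0]>0]
    print(' forks x',np.percentile(near[:,0],[4,50,96]).round(1),np.percentile(far[:,0],[4,50,96]).round(1),len(F))
    dx=((np.percentile(near[:,0],4)+np.percentile(far[:,0],96))/2+np.polyval(p,0)+86)/2
    dy=(pl[1]+pr[1])/2; c=c+R@[dx,dy]; yaw+=(-p[0]+(pl[0]+pr[0])/2)/2
    print(' c',c.round(1),'yaw',round(yaw,4))
R=np.array([[np.cos(yaw),-np.sin(yaw)],[np.sin(yaw),np.cos(yaw)]])
q=(P[...,:2]-c)@R; a,b=q[...,0],q[...,1]
m=(np.abs(a-60)<25)&(b>60)&(b<165)&(Z>58)
for lo,hi in((58,64),(64,75),(75,90),(90,110)):
    k=m&(Z>lo)&(Z<hi); 
    for h in(np.mean((lo,hi)),): print(lo,k.sum(),np.percentile(a[k],[5,50,95]).round(),np.percentile(b[k],[2,25,50,75,98]).round())
k=m&(Z>98); L=(plane(f,k,105)-c)@R; print('tab top',L.min(0),L.max(0),L.mean(0),len(L))
k=m&(Z>60)&(Z<75)&(b<93)&(np.abs(a-60)<12); print('tip',b[k].min(),np.percentile(b[k],[2,50]),k.sum())
# tumbler
E
```

```text
table -0.18 413
table -0.24 181
table -0.6 84
table 0.11 1481
rail x -83.92 sl -0.021 [-89.9 -78. ] L [2.0000e-02 8.6797e+01] [82.7 91.6] R [ 2.0000e-02 -8.1816e+01] [-86.3 -76.1]
 forks x [-31.6 -23.4 -16.6] [20.2 28.2 35.3] 171
 c [477.2 172.3] yaw -0.0677
rail x -85.96 sl -0.001 [-91.7 -80.2] L [-0.    84.329] [80.5 88.8] R [ -0.    -84.221] [-88.3 -78.8]
 forks x [-33.2 -25.5 -19. ] [18.5 26.2 33.1] 171
 c [477.2 172.4] yaw -0.0671
rail x -85.96 sl -0.001 [-91.7 -80.3] L [-1.0000e-03  8.4275e+01] [80.5 88.8] R [-1.0000e-03 -8.4275e+01] [-88.3 -78.8]
 forks x [-33.2 -25.5 -19. ] [18.5 26.2 33.1] 171
 c [477.2 172.4] yaw -0.0671
58 85 [45. 53. 73.] [ 96. 112. 123. 136. 147.]
64 102 [47. 57. 73.] [ 73. 102. 114. 127. 146.]
75 33 [50. 57. 65.] [ 94. 111. 113. 114. 116.]
90 56 [52. 59. 66.] [103. 109. 112. 114. 116.]
tab top [ 50.8587565  102.91346164] [ 66.65973007 119.78329739] [ 58.87435709 111.44859878] 39
tip 71.41682746971858 [71.46573258 77.86683278] 9
```

```bash
cat >> h.py <<'E'
from scipy.spatial.transform import Rotation as Ro
def Rw(rpy): return Ro.from_euler('xyz',rpy)
C=np.array([477.2,172.4]); CY=-0.0671
def case2w(x,y,z=0):
    c,s=np.cos(CY),np.sin(CY); return np.array([C[0]+c*x-s*y,C[1]+s*x+c*y,z])
def w2case(p):
    c,s=np.cos(CY),np.sin(CY); d=np.asarray(p)[...,:2]-C; return np.stack([c*d[...,0]+s*d[...,1],-s*d[...,0]+c*d[...,1]],-1)
def go(p,rpy):
    "turn first (deg, rotvec in tool), then shift in the turned tool's axes"
    s=env.read_state(); R0=Rw(s['tool_rot']); R1=Rw(rpy)
    print('t',round(s['time'],2),'turn',np.degrees((R0.inv()*R1).as_rotvec()).round(2),'shift',R1.inv().apply(np.asarray(p)-s['eef_pos']).round(1),'F',s['ft_force'].round(1),'op',s['opening'].round(1))
E
python3 - <<'E'
from h import *
go([420.7,-335,4],[np.pi,0,0.13])
E
```

```text
Traceback (most recent call last):
  File "h.py", line 38, in go
    print('t',round(s['time'],2),'turn',np.degrees((R0.inv()*R1).as_rotvec()).round(2),'shift',R1.inv().apply(np.asarray(p)-s['eef_pos']).round(1),'F',s['ft_force'].round(1),'op',s['opening'].round(1))
                                                                                                                                                                                   ^^^^^^^^^^^^^^^^^^
AttributeError: 'float' object has no attribute 'round'
```

{"name": "servo_tool", "arguments": {"steps": [[0.2, 0, 0, 0, 0, 0, 5.7], [0.2, 40, -23, 0, 0, 0, 0], [0.2, 40, -23, 0, 0, 0, 0], [0.2, 40, -23, 0, 0, 0, 0], [0.2, 40, -23, 0, 0, 0, 0]]}}

```text
time: 0.72
eef_pos: [278.6, -446.6, 230.9]
tool_rot: [-3.141, 0.0, 0.13]
ft_force: [-0.4, -0.1, 0.0]
opening: 51.6
finger_force: 0.0
```

{"name": "servo_tool", "arguments": {"steps": [[0.2, 39, -23, 10, 0, 0, 0], [0.2, 39, -23, 10, 0, 0, 0], [0.2, 39, -23, 40, 0, 0, 0], [0.2, 39, -23, 40, 0, 0, 0], [0.2, 0, 0, 40, 0, 0, 0]], "force": 70}}

```text
time: 1.35
eef_pos: [422.1, -333.9, 89.7]
tool_rot: [-3.141, -0.0, 0.134]
ft_force: [-0.4, -0.4, -0.0]
opening: 51.4
finger_force: 0.0
```

{"name": "servo_tool", "arguments": {"steps": [[0.2, -1, 1, 40, 0, 0, 0], [0.2, 0, 0, 30, 0, 0, 0], [0.2, 0, 0, 15, 0, 0, 0], [0.2, 0, 0, 0, 0, 0, 0], [-0.9, 0, 0, 0, 0, 0, 0]]}}

```text
time: 1.98
eef_pos: [420.2, -338.4, 7.6]
tool_rot: [3.14, -0.001, 0.13]
ft_force: [-0.4, -0.6, 0.5]
opening: 34.1
finger_force: 0.0
```

{"name": "servo_tool", "arguments": {"steps": [[-0.9, 0, 0, 0, 0, 0, 0], [-0.9, 0, 0, 0, 0, 0, 0], [-0.9, 0, 0, 0, 0, 0, 0], [-0.9, 0, 0, 0, 0, 0, 0]]}}

```text
time: 2.48
eef_pos: [420.4, -338.6, 7.9]
tool_rot: [3.139, -0.001, 0.13]
ft_force: [-0.4, 0.0, 6.2]
opening: 13.3
finger_force: 68.3
```

```bash
sed -i "s/s\['opening'\].round(1)/round(float(s['opening']),1)/" h.py
python3 - <<'E'
from h import *
go([420.7,-335,4],[np.pi,0,0.13])
f=grab('side'); cv2.imwrite('pics/g1.png',cv2.resize(f['frame'][160:300,220:400],None,fx=4,fy=4)); np.savez('/tmp/s1.npz',**f)
E
```

```text
t 2.48 turn [ 0.14 -0.08  0.02] shift [ 0.8 -3.6  3.9] F [-0.4  0.   6.2] op 13.3
```

View pics/g1.png

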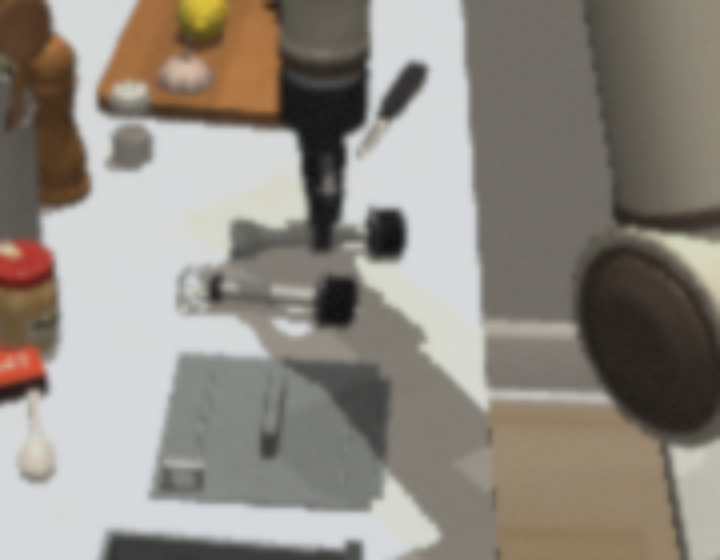

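Run:
```python
from h import *
print(case2w(0,-48))
go(case2w(0,-48,130),[np.pi,0,CY])
```

```text
[473.98161635 124.5080173    0.        ]
t 2.52 turn [ 0.13 -0.09 11.31] shift [  22.4 -465.7 -122.1] F [-0.7  1.3  7. ] op 13.3
```

{"name": "servo_tool", "arguments": {"steps": [[-0.9, 0, 0, -25, 0, 0, 0], [-0.9, 0, 0, -50, 0, 0, 0], [-0.9, 0, 0, -47, 0, 0, 5.7], [-0.9, 0, 0, 0, 0, 0, 5.6], [-0.9, 0, 0, 0, 0, 0, 0]]}}

```text
time: 3.15
eef_pos: [419.5, -337.5, 128.7]
tool_rot: [3.141, -0.0, -0.066]
ft_force: [0.8, -0.7, -1.8]
opening: 13.8
finger_force: 68.6
```

{"name": "servo_tool", "arguments": {"steps": [[-0.9, 2, -40, 0, 0, 0, 0], [-0.9, 2, -48, 0, 0, 0, 0], [-0.9, 2, -48, 0, 0, 0, 0], [-0.9, 2, -48, 0, 0, 0, 0], [-0.9, 3, -48, 0, 0, 0, 0]]}}

```text
time: 3.78
eef_pos: [445.1, -104.8, 127.3]
tool_rot: [-3.141, 0.002, -0.065]
ft_force: [0.4, -0.5, -1.0]
opening: 13.4
finger_force: 68.6
```

{"name": "servo_tool", "arguments": {"steps": [[-0.9, 3, -48, 0, 0, 0, 0], [-0.9, 2, -48, 0, 0, 0, 0], [-0.9, 2, -48, 0, 0, 0, 0], [-0.9, 2, -48, 0, 0, 0, 0], [-0.9, 2, -41, 0, 0, 0, 0]]}}

```text
time: 4.4
eef_pos: [471.6, 126.8, 127.2]
tool_rot: [3.141, 0.002, -0.064]
ft_force: [0.3, -1.3, -1.5]
opening: 13.6
finger_force: 68.6
```

{"name": "servo_tool", "arguments": {"steps": [[-0.9, 0, 0, 0, 0, 0, 0], [-0.9, 0, 0, 0, 0, 0, 0]]}}

```text
time: 4.65
eef_pos: [471.8, 124.6, 127.5]
tool_rot: [3.141, 0.002, -0.066]
ft_force: [0.3, -0.1, -1.8]
opening: 13.6
finger_force: 68.8
```

```bash
cat > obj.py <<'E'
from h import *
def held(f,yaw,half=110):
    "ends of the held attachment along the tool x axis, seen by depth"
    s=env.read_state(); p=s['eef_pos']; P=pts(f); d=np.array([np.cos(yaw),np.sin(yaw)]); n=np.array([-d[1],d[0]])
    q=P[...,:2]-p[:2]; t=q@d; w=q@n; Z=P[...,2]
    m=(np.abs(t)<half)&(np.abs(w)<30)&(Z>p[2]-12)&(Z<p[2]+32)
    nl,lab,st,_=cv2.connectedComponentsWithStats(m.astype(np.uint8),connectivity=8); k=lab==1+st[1:,4].argmax()
    print('tcp',p.round(1),'rot',s['tool_rot'].round(3),'t range',np.percentile(t[k],[0,1,99,100]).round(1),'z top collar/head',np.percentile(Z[k&(t<-45)],95).round(1),np.percentile(Z[k&(t>45)],95).round(1),'n',k.sum())
    for lo,hi in((-75,-45),(-35,-15),(15,35),(45,75)):
        kk=k&(t>lo)&(t<hi); print(' ',lo,'w mean',w[kk].mean().round(1),w[kk].min().round(1),w[kk].max().round(1),'z',np.percentile(Z[kk],[5,50,95]).round(1))
E
python3 - <<'E'
from obj import *
f=grab('side','pics/h1.png'); held(f,CY); go(case2w(0,-48,60),[np.pi,0,CY])
E
```

```text
tcp [472.  124.3 127.7] rot [ 3.141e+00  1.000e-03 -6.700e-02] t range [-74.  -73.2  74.6  75.7] z top collar/head 156.9 155.7 n 597
  -75 w mean 10.2 -18.0 23.0 z [127.1 150.3 156.9]
  -35 w mean 5.0 -5.3 10.4 z [133.8 142.4 145.9]
  15 w mean 5.6 -2.9 11.8 z [134.  141.7 146.6]
  45 w mean 9.7 -8.5 21.2 z [129.3 146.8 155.7]
t 4.7 turn [0.03 0.08 0.02] shift [ 1.9 -0.4 67.7] F [-0.7  0.1 -0.5] op 13.4
```

Run:
```python
from obj import *
f=grab('side'); P=pts(f); s=env.read_state(); p=s['eef_pos']; d=np.array([np.cos(CY),np.sin(CY)]); n=np.array([-d[1],d[0]])
q=P[...,:2]-p[:2]; t=q@d; w=q@n; Z=P[...,2]
m=(t<-42)&(t>-80)&(np.abs(w)<35)&(Z>150)&(Z<162)
L=plane(f,m,p[2]+29)-p[:2]; print('collar top w',np.percentile(L@n,[0,3,50,97,100]).round(1),'t',np.percentile(L@d,[3,97]).round(1),m.sum(),np.median(Z[m]))
# silhouette of the shaft: image rows per column -> tangent planes -> axis
for lo,hi in((-36,-14),(14,36)):
    k=(t>lo)&(t<hi)&(np.abs(w)<20)&(Z>p[2]-5)&(Z<p[2]+25)
    v,u=np.nonzero(k); mid=[(uu,(v[u==uu].min()+v[u==uu].max())/2) for uu in np.unique(u)]
    r=np.array([ray(f,a,b,p[2]+11)[:2]-p[:2] for a,b in mid]); print(lo,'axis w',np.median(r@n).round(1),'col heights',np.median([np.ptp(v[u==uu])+1 for uu in np.unique(u)]))
```

```text
collar top w [-12.   -9.9   6.8  25.2  28.1] t [-71.7 -44.3] 107 154.4237828720926
-36 axis w 2.1 col heights 6.0
14 axis w 1.6 col heights 6.0
```

{"name": "servo_tool", "arguments": {"steps": [[-0.9, 1, 1.3, 35, 0, 0, 0], [-0.9, 0, 0, 35, 0, 0, 0], [-0.9, 0, 0, 15, 0, 0, 0], [-0.9, 0, 0, 6, 0, 0, 0], [-0.9, 0, 0, 0, 0, 0, 0]], "force": 90}}

```text
time: 5.38
eef_pos: [474.1, 123.1, 38.0]
tool_rot: [3.141, -0.001, -0.067]
ft_force: [-0.4, -3.8, -0.8]
opening: 12.9
finger_force: 89.8
```

{"name": "servo_tool", "arguments": {"steps": [[-0.9, 0, 0, 4, 0, 0, 0], [-0.9, 0, 0, 4, 0, 0, 0], [-0.9, 0, 0, 4, 0, 0, 0], [-0.9, 0, 0, 3, 0, 0, 0], [-0.9, 0, 0, 0, 0, 0, 0]]}}

```text
time: 6.0
eef_pos: [472.8, 123.8, 21.5]
tool_rot: [-3.141, 0.001, -0.067]
ft_force: [2.0, -3.0, -6.0]
opening: 12.6
finger_force: 89.4
```

{"name": "servo_tool", "arguments": {"steps": [[-0.9, 0, 0, 3, 0, 0, 0], [-0.9, 0, 0, 2, 0, 0, 0], [-0.9, 0, 0, 0, 0, 0, 0]]}}

```text
time: 6.38
eef_pos: [473.2, 123.6, 17.9]
tool_rot: [3.141, 0.001, -0.067]
ft_force: [-4.7, -3.6, 7.1]
opening: 13.1
finger_force: 90.7
```

{"name": "servo_tool", "arguments": {"steps": [[-0.9, 0, 0, 2, 0, 0, 0], [-0.9, 0, 0, 0, 0, 0, 0], [-0.2, 0, 0, -2, 0, 0, 0], [-0.2, 0, 0, 0, 0, 0, 0], [-0.2, 0, 0, -10, 0, 0, 0]]}}

```text
time: 7.0
eef_pos: [472.5, 123.9, 26.8]
tool_rot: [-3.141, 0.002, -0.067]
ft_force: [-0.4, 0.2, 0.7]
opening: 34.0
finger_force: 0.0
```

{"name": "servo_tool", "arguments": {"steps": [[-0.2, 0, 0, -40, 0, 0, 0], [-0.2, 0, 0, -50, 0, 0, 0], [-0.2, 0, 48, -50, 0, 0, 0], [-0.2, 0, 48, 0, 0, 0, 0], [-0.2, 0, 48, 0, 0, 0, 0]]}}

```text
time: 7.62
eef_pos: [464.5, -16.6, 163.8]
tool_rot: [3.141, -0.003, -0.066]
ft_force: [0.4, -0.4, -0.7]
opening: 34.2
finger_force: 0.0
```

Run:
```python
from h import *
f=grab('side'); np.savez('/tmp/s2.npz',**f)
cv2.imwrite('pics/g2.png',cv2.resize(f['frame'][205:400,215:355],None,fx=4,fy=4,interpolation=cv2.INTER_CUBIC)[:600])
P=pts(f); X,Y,Z=P[...,0],P[...,1],P[...,2]; L=w2case(P); a,b=L[...,0],L[...,1]
for lo,hi in((-80,-44),(-36,36),(44,80)):
    k=(a>lo)&(a<hi)&(np.abs(b+48)<20)&(Z>15); print(lo,np.percentile(Z[k],[50,90,97]).round(1),k.sum())
k=(np.abs(a)<90)&(np.abs(b+48)<10)&(Z>30)&(Z<58); print('ends',a[k].min(),a[k].max())
m=(X>340)&(X<560)&(Y>-300)&(Y<-185)&(Z>8)&(Z<60)
nl,lab,st,_=cv2.connectedComponentsWithStats(m.astype(np.uint8)); m=lab==1+st[1:,4].argmax()
q=P[m][:,:2]; c=q.mean(0); d=np.linalg.svd(q-c,full_matrices=0)[2][0]; d*=np.sign(d[0]); t=(q-c)@d
print('whisk',c,np.arctan2(d[1],d[0]),t.min(),t.max(),c+d*(t.min()+t.max())/2)
```

```text
-80 [40.7 47.8 48.7] 182
-36 [36.3 45.8 47.8] 252
44 [37.1 45.3 48.2] 170
ends -73.86217660840123 83.43368060799095
whisk [ 417.44697608 -234.68055586] -0.2239901747984979 -28.582535959726744 49.269315464574504 [ 427.53197667 -236.97804901]
```

View pics/g2.png

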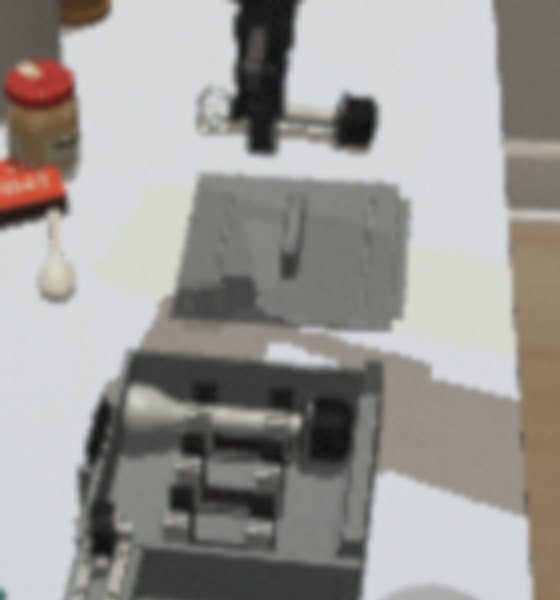

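Run:
```python
from h import *
go([462,-249,80],[np.pi,0,-.187])
```

```text
t 7.67 turn [ 0.22 -0.12  6.73] shift [ 40.1 224.   83.5] F [ 0.3 -4.5  0.2] op 33.9
```

{"name": "servo_tool", "arguments": {"steps": [[0.2, 0, 20, 0, 0, 0, 6.9], [0.2, 0, 40, 0, 0, 0, 0], [0.2, 0, 45, 0, 0, 0, 0], [0.2, 0, 45, 20, 0, 0, 0], [0.2, 0, 45, 20, 0, 0, 0]], "force": 80}}

```text
time: 8.3
eef_pos: [430.3, -208.6, 122.6]
tool_rot: [3.141, -0.002, -0.187]
ft_force: [1.1, -0.0, -0.3]
opening: 51.0
finger_force: 0.0
```

Run:
```python
from h import *
go([462,-249,4],[np.pi,0,-.187])
```

```text
t 8.3 turn [ 0.02 -0.09 -0.02] shift [ 38.7  33.8 118.6] F [ 1.1 -0.  -0.3] op 51.0
```

{"name": "servo_tool", "arguments": {"steps": [[0.2, 20, 16, 20, 0, 0, 0], [0.2, 19, 16, 20, 0, 0, 0], [0.2, 0, 0, 30, 0, 0, 0], [0.2, 0, 0, 0, 0, 0, 0]]}}

```text
time: 8.8
eef_pos: [461.0, -244.3, 50.3]
tool_rot: [-3.138, 0.005, -0.188]
ft_force: [0.2, 0.9, -0.8]
opening: 51.3
finger_force: 0.0
```

Run:
```python
from h import *
go([462,-249,6],[np.pi,0,-.187])
```

```text
t 8.8 turn [-0.18  0.28 -0.03] shift [ 1.9  4.4 44.3] F [ 0.2  0.9 -0.8] op 51.3
```

{"name": "servo_tool", "arguments": {"steps": [[0.2, 1, 3.5, 25, 0, 0, 0], [0.2, 0, 0, 18, 0, 0, 0], [0.2, 0, 0, 0, 0, 0, 0], [-0.9, 0, 0, 0, 0, 0, 0], [-0.9, 0, 0, 0, 0, 0, 0]]}}

```text
time: 9.43
eef_pos: [463.6, -250.0, 10.5]
tool_rot: [3.141, -0.002, -0.187]
ft_force: [1.0, -2.1, 3.6]
opening: 15.6
finger_force: 14.5
```

{"name": "servo_tool", "arguments": {"steps": [[-0.9, 0, 0, 0, 0, 0, 0], [-0.9, 0, 0, 0, 0, 0, 0], [-0.9, 0, 0, 0, 0, 0, 0]]}}

```text
time: 9.8
eef_pos: [463.8, -250.3, 10.8]
tool_rot: [3.14, -0.002, -0.187]
ft_force: [-1.0, 0.2, 6.6]
opening: 12.8
finger_force: 77.8
```

{"name": "servo_tool", "arguments": {"steps": [[-0.9, 0, 0, -25, 0, 0, 0], [-0.9, 0, 0, -48, 0, 0, 0], [-0.9, 0, 0, -48, 0, 0, -6.9], [-0.9, 0, 0, 0, 0, 0, 0]]}}

```text
time: 10.3
eef_pos: [465.5, -251.7, 135.1]
tool_rot: [3.136, -0.008, -0.066]
ft_force: [0.0, 0.3, -1.5]
opening: 12.8
finger_force: 77.9
```

Run:
```python
from h import *
print(case2w(0,0)); go(case2w(0,-2,128),[np.pi,0,CY])
```

```text
[477.2 172.4   0. ]
t 10.3 turn [ 0.33 -0.43  0.03] shift [ -16.7 -421.9    7.1] F [ 0.   0.3 -1.5] op 12.8
```

{"name": "servo_tool", "arguments": {"steps": [[-0.9, -2, -42, 0, 0, 0, 0], [-0.9, -2, -48, 0, 0, 0, 0], [-0.9, -2, -48, 0, 0, 0, 0], [-0.9, -2, -48, 0, 0, 0, 0], [-0.9, -2, -48, 0, 0, 0, 0]]}}

```text
time: 10.92
eef_pos: [467.4, -13.6, 129.0]
tool_rot: [-3.141, 0.002, -0.068]
ft_force: [-0.8, -1.0, 0.6]
opening: 12.7
finger_force: 77.9
```

{"name": "servo_tool", "arguments": {"steps": [[-0.9, -2, -48, 0, 0, 0, 0], [-0.9, -2, -48, 0, 0, 0, 0], [-0.9, -2, -48, 0, 0, 0, 0], [-0.9, -1, -42, 0, 0, 0, 0], [-0.9, 0, 0, 0, 0, 0, 0]]}}

```text
time: 11.55
eef_pos: [472.7, 172.8, 129.0]
tool_rot: [-3.142, 0.002, -0.064]
ft_force: [-0.2, -0.6, -2.3]
opening: 12.8
finger_force: 78.1
```

{"name": "servo_tool", "arguments": {"steps": [[-0.9, 0, 0, 0, 0, 0, 0]]}}

```text
time: 11.68
eef_pos: [473.3, 170.2, 129.3]
tool_rot: [3.141, 0.002, -0.067]
ft_force: [0.2, 0.1, -1.7]
opening: 12.9
finger_force: 78.1
```

```bash
cat >> obj.py <<'E'
def axis(f):
    P=pts(f); s=env.read_state(); p=s['eef_pos']; d=np.array([np.cos(CY),np.sin(CY)]); n=np.array([-d[1],d[0]])
    q=P[...,:2]-p[:2]; t=q@d; w=q@n; Z=P[...,2]
    for lo,hi in((-36,-14),(14,36)):
        k=(t>lo)&(t<hi)&(np.abs(w)<20)&(Z>p[2]-8)&(Z<p[2]+22)
        v,u=np.nonzero(k); mid=[(uu,(v[u==uu].min()+v[u==uu].max())/2) for uu in np.unique(u)]
        r=np.array([ray(f,a,b,p[2]+8)[:2]-p[:2] for a,b in mid]); print(lo,'axis w',np.median(r@n).round(1))
E
python3 - <<'E'
from obj import *
f=grab('side','pics/h2.png'); held(f,CY); axis(f); go(case2w(0,-1.8,60),[np.pi,0,CY])
E
```

```text
tcp [473.5 169.8 129.6] rot [ 3.141e+00  1.000e-03 -6.800e-02] t range [-75.8 -75.5  71.5  72. ] z top collar/head 155.9 152.9 n 570
  -75 w mean 9.0 -16.8 21.6 z [125.2 149.6 155.9]
  -35 w mean 4.7 -3.8 11.2 z [133.9 141.8 145.5]
  15 w mean 5.7 -3.2 11.8 z [133.1 141.3 145. ]
  45 w mean 4.5 -18.2 21.6 z [124.8 137.8 152.9]
-36 axis w 1.5
14 axis w 2.6
t 11.72 turn [ 0.03  0.09 -0.05] shift [ 3.5 -1.  69.6] F [ 0.4  0.1 -1.8] op 12.9
```

{"name": "servo_tool", "arguments": {"steps": [[-0.9, 4, -1, 35, 0, 0, 0], [-0.9, 0, 0, 35, 0, 0, 0], [-0.9, 0, 0, 15, 0, 0, 0], [-0.9, 0, 0, 6, 0, 0, 0], [-0.9, 0, 0, 0, 0, 0, 0]], "force": 90}}

```text
time: 12.35
eef_pos: [478.8, 170.8, 40.1]
tool_rot: [3.141, -0.001, -0.067]
ft_force: [-0.6, -2.0, 1.5]
opening: 12.4
finger_force: 90.3
```

{"name": "servo_tool", "arguments": {"steps": [[-0.9, 0, 0, 4, 0, 0, 0], [-0.9, 0, 0, 4, 0, 0, 0], [-0.9, 0, 0, 4, 0, 0, 0], [-0.9, 0, 0, 3, 0, 0, 0], [-0.9, 0, 0, 2, 0, 0, 0]]}}

```text
time: 12.98
eef_pos: [477.5, 171.4, 21.8]
tool_rot: [3.141, 0.001, -0.067]
ft_force: [-0.8, -3.1, 0.9]
opening: 12.4
finger_force: 90.3
```

{"name": "servo_tool", "arguments": {"steps": [[-0.9, 0, 0, 2, 0, 0, 0], [-0.9, 0, 0, 2, 0, 0, 0], [-0.9, 0, 0, 1, 0, 0, 0], [-0.9, 0, 0, 0, 0, 0, 0]]}}

```text
time: 13.48
eef_pos: [477.8, 171.4, 20.4]
tool_rot: [3.14, 0.003, -0.066]
ft_force: [-14.7, -7.3, 30.8]
opening: 12.3
finger_force: 93.9
```

{"name": "servo_tool", "arguments": {"steps": [[-0.2, 0, 0, -4, 0, 0, 0], [-0.2, 0, 0, 0, 0, 0, 0], [-0.2, 0, 0, -15, 0, 0, 0], [-0.2, 0, 0, -45, 0, 0, 0], [-0.2, 0, 0, -50, 0, 0, 0]]}}

```text
time: 14.1
eef_pos: [477.5, 171.5, 132.7]
tool_rot: [-3.141, 0.001, -0.067]
ft_force: [0.4, 0.4, -0.2]
opening: 34.4
finger_force: 0.0
```

{"name": "servo_tool", "arguments": {"steps": [[-1, 0, 45, 0, 0, 0, 0], [-1, 0, 45, 0, 0, 0, 0], [-1, 0, 30, 0, 0, 0, 0], [-1, 0, 0, 0, 0, 0, 0]]}}

```text
time: 14.6
eef_pos: [470.4, 50.3, 132.2]
tool_rot: [-3.142, -0.001, -0.07]
ft_force: [-0.1, 0.2, 0.3]
opening: -0.1
finger_force: 0.0
```

Run:
```python
from h import *
f=grab('side'); np.savez('/tmp/s3.npz',**f)
cv2.imwrite('pics/g3.png',cv2.resize(f['frame'][205:400,215:355],None,fx=4,fy=4,interpolation=cv2.INTER_CUBIC)[180:780])
P=pts(f); X,Y,Z=P[...,0],P[...,1],P[...,2]; L=w2case(P); a,b=L[...,0],L[...,1]
for y in(-48,0):
  for lo,hi in((-80,-44),(44,80)):
    k=(a>lo)&(a<hi)&(np.abs(b-y)<20)&(Z>15)&(Z<80); print(y,lo,np.percentile(Z[k],[50,90,97]).round(1),k.sum())
go(case2w(60,78,130),[np.pi,0,CY])
```

```text
-48 -80 [42.6 47.4 49.4] 148
-48 44 [37.6 45.3 47.7] 172
0 -80 [40.9 46.7 48.1] 201
0 44 [33.4 45.  50. ] 103
t 14.65 turn [-0.03 -0.05 -0.1 ] shift [  58.8 -199.2    2. ] F [ 0.2  1.3 -0.4] op 0.1
```

View pics/g3.png

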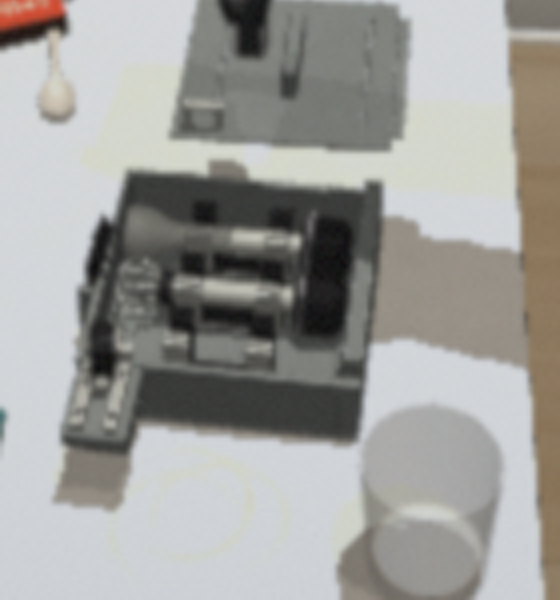

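{"name": "servo_tool", "arguments": {"steps": [[-1, 15, -40, 0, 0, 0, 0], [-1, 15, -45, 0, 0, 0, 0], [-1, 15, -45, 0, 0, 0, 0], [-1, 14, -45, 0, 0, 0, 0], [-1, 0, -24, 0, 0, 0, 0]]}}

```text
time: 15.28
eef_pos: [542.3, 250.0, 131.5]
tool_rot: [-3.141, -0.0, -0.064]
ft_force: [-0.1, 0.3, -0.5]
opening: 0.2
finger_force: 0.0
```

{"name": "servo_tool", "arguments": {"steps": [[-1, 0, 0, 20, 0, 0, 0], [-1, 0, 0, 20, 0, 0, 0], [-1, 0, 0, 0, 0, 0, 0]]}}

```text
time: 15.65
eef_pos: [539.6, 245.0, 88.0]
tool_rot: [3.14, 0.006, -0.068]
ft_force: [0.1, -0.2, -0.9]
opening: 0.3
finger_force: 0.0
```

Run:
```python
from h import *
s=env.read_state(); print(w2case(s['eef_pos']),s['eef_pos'],s['ft_force'])
```

```text
[57.43423286 76.66463052] [539.64532249 245.04116171  88.00986786] [ 0.08481218 -0.20728487 -0.90951608]
```

{"name": "servo_tool", "arguments": {"steps": [[-1, 2, -8, 0, 0, 0, 0], [-1, 0, -7, 0, 0, 0, 0], [-1, 0, -7, 0, 0, 0, 0], [-1, 0, -7, 0, 0, 0, 0], [-1, 0, -5, 0, 0, 0, 0]]}}

```text
time: 16.27
eef_pos: [547.0, 280.6, 91.9]
tool_rot: [-3.141, -0.001, -0.067]
ft_force: [1.0, -2.2, 0.3]
opening: 0.2
finger_force: 0.9
```

{"name": "servo_tool", "arguments": {"steps": [[-1, 0, -4, 0, 0, 0, 0], [-1, 0, -3, 0, 0, 0, 0], [-1, 0, 0, 0, 0, 0, 0]]}}

```text
time: 16.65
eef_pos: [547.1, 281.7, 91.6]
tool_rot: [3.131, 0.002, -0.066]
ft_force: [-1.3, -21.9, 6.7]
opening: -0.1
finger_force: 11.2
```

Run:
```python
from h import *
s=env.read_state(); print(w2case(s['eef_pos']),s['eef_pos'],s['ft_force'])
```

```text
[ 62.38587951 113.74945426] [547.07235095 281.71052501  91.62204182] [ -1.34931601 -21.8634968    6.6516473 ]
```

{"name": "servo_tool", "arguments": {"steps": [[-1, 0, 8, 0, 0, 0, 0], [-1, 0, 4, -30, 0, 0, 0], [-1, -8, 40, -30, 0, 0, 0], [-1, -8, 47, 0, 0, 0, 0], [-1, -8, 47, 0, 0, 0, 0]]}}

```text
time: 17.27
eef_pos: [513.0, 142.6, 152.0]
tool_rot: [-3.14, -0.001, -0.066]
ft_force: [-0.0, -0.4, 0.1]
opening: 0.1
finger_force: 0.0
```

{"name": "servo_tool", "arguments": {"steps": [[-1, -9, 47, 0, 0, 0, 0], [-1, -9, 47, 0, 0, 0, 0], [-1, -9, 47, 0, 0, 0, 0], [-1, -9, 47, 0, 0, 0, 0], [-1, -9, 42, 0, 0, 0, 0]]}}

```text
time: 17.9
eef_pos: [452.7, -84.3, 151.6]
tool_rot: [-3.141, -0.001, -0.067]
ft_force: [0.4, 0.0, -0.3]
opening: 0.3
finger_force: 0.0
```

{"name": "servo_tool", "arguments": {"steps": [[0.3, 0, 0, 0, 0, 0, -10.2], [0.3, 0, 0, 0, 0, 0, -10.2], [0.3, 0, 0, 0, 0, 0, -10.2], [0.3, 0, 0, 0, 0, 0, -10.2], [0.3, 0, 0, 0, 0, 0, -10.2]]}}

```text
time: 18.52
eef_pos: [453.2, -82.8, 151.4]
tool_rot: [-3.141, -0.001, 0.829]
ft_force: [0.8, -0.3, 0.6]
opening: 55.6
finger_force: 0.0
```

{"name": "servo_tool", "arguments": {"steps": [[0.3, 0, 0, 0, 0, 0, -10.2], [0.3, 0, 0, 0, 0, 0, -10.2], [0.3, 0, 0, 0, 0, 0, -10.2], [0.3, 0, 0, 0, 0, 0, -10.2], [0.3, 0, 0, 0, 0, 0, 0]]}}

```text
time: 19.15
eef_pos: [453.1, -82.9, 151.4]
tool_rot: [3.141, -0.001, 1.534]
ft_force: [0.2, 0.0, 0.7]
opening: 55.6
finger_force: 0.0
```

Run:
```python
from h import *
go([449.5,-93,70],[np.pi,0,np.pi/2-.031]); print(env.read_state()['q'].round(2))
f=grab('side'); np.savez('/tmp/s4.npz',**f); P=pts(f); X,Y,Z=P[...,0],P[...,1],P[...,2]
L=w2case(P); a,b=L[...,0],L[...,1]
k=(np.abs(a-60)<20)&(b>60)&(b<165)&(Z>95)&(Z<115); q=w2case(plane(f,k,105)); print('tab',q.min(0),q.max(0),k.sum())
k=(np.abs(a-60)<12)&(b>60)&(b<110)&(Z>58)&(Z<75); print('bolt tip',np.sort(b[k])[:5].round(1),k.sum())
```

```text
t 19.15 turn [ 0.02 -0.05 -0.35] shift [-10.2  -3.3  81.4] F [0.2 0.  0.7] op 55.6
[-0.44 -0.06  1.99  0.    1.21 -0.41]
tab [ 50.74906477 128.22336925] [ 66.89239792 147.16245471] 44
bolt tip [90.  90.1 90.4 90.6 91. ] 44
```

{"name": "servo_tool", "arguments": {"steps": [[0.3, -10, -3.3, 40, 0, 0, 0], [0.3, 0, 0, 45, 0, 0, 0], [0.3, 0, 0, 30, 0, 0, 0], [0.3, 0, 0, 18, 0, 0, 0], [0.3, 0, 0, 0, 0, 0, 0]], "force": 110}}

```text
time: 19.82
eef_pos: [448.1, -92.6, 17.1]
tool_rot: [-3.138, -0.002, 1.533]
ft_force: [0.1, 0.1, 0.3]
opening: 55.5
finger_force: 0.0
```

{"name": "servo_tool", "arguments": {"steps": [[-1, 0, 0, 5, 0, 0, 0], [-1, 0, 0, 2, 0, 0, 0], [-1, 0, 0, 0, 0, 0, 0], [-1, 0, 0, 0, 0, 0, 0], [-1, 0, 0, 0, 0, 0, 0]]}}

```text
time: 20.45
eef_pos: [449.9, -93.7, 12.1]
tool_rot: [3.14, 0.0, 1.535]
ft_force: [-0.6, 1.0, 6.0]
opening: 9.3
finger_force: 108.9
```

{"name": "servo_tool", "arguments": {"steps": [[-1, 0, 0, 0, 0, 0, 0], [-1, 0, 0, 0, 0, 0, 0]]}}

```text
time: 20.7
eef_pos: [449.9, -93.6, 12.1]
tool_rot: [3.14, 0.0, 1.535]
ft_force: [-1.4, 1.2, 6.9]
opening: 9.0
finger_force: 109.0
```

{"name": "servo_tool", "arguments": {"steps": [[-1, 0, 0, -20, 0, 0, 0], [-1, 0, 0, -40, 0, 0, 0], [-1, 0, 0, -45, 0, 0, 1.8], [-1, 0, 0, -45, 0, 0, 0], [-1, 0, 0, 0, 0, 0, 0]]}}

```text
time: 21.32
eef_pos: [451.7, -94.6, 165.0]
tool_rot: [3.134, 0.003, 1.504]
ft_force: [0.2, 0.1, -2.6]
opening: 9.2
finger_force: 108.2
```

Run:
```python
from h import *
go(case2w(20,0,170),[np.pi,0,np.pi/2+CY])
f=grab('side'); np.savez('/tmp/s5.npz',**f)
cv2.imwrite('pics/g5.png',cv2.resize(f['frame'][150:350,200:400],None,fx=3,fy=3,interpolation=cv2.INTER_CUBIC))
s=env.read_state(); p=s['eef_pos']; P=pts(f); yaw=s['tool_rot'][2]-np.pi/2; d=np.array([np.cos(yaw),np.sin(yaw)]); n=np.array([-d[1],d[0]])
q=P[...,:2]-p[:2]; t=q@d; w=q@n; Z=P[...,2]; zp=p[2]-12+4
m=(np.abs(t)<110)&(np.abs(w)<115)&(np.abs(Z-zp)<9)
nl,lab,st,_=cv2.connectedComponentsWithStats(m.astype(np.uint8)); m=lab==1+st[1:,4].argmax()
L=plane(f,m,zp)-p[:2]; a,b=L@d,L@n
print('p',p.round(1),'yaw',yaw,'x',np.percentile(a,[0,1,99,100]).round(1),'y',np.percentile(b,[0,1,99,100]).round(1),'z',np.median(Z[m])-zp)
far=[]; 
for c in np.arange(-70,75,10):
    k=np.abs(b-c)<5; far.append((c,a[k].max(),a[k].min()))
far=np.array(far); print('far edge slope',np.polyfit(far[:,0],far[:,1],1).round(3),'near',np.polyfit(far[:,0],far[:,2],1).round(3))
k=m; print('tilt fit', np.linalg.lstsq(np.c_[t[m],w[m],np.ones(m.sum())],Z[m],rcond=None)[0].round(4))
cs=[]
for c in np.arange(-70,75,10):
    k=np.abs(a-c)<5; cs.append((c,b[k].max(),b[k].min()))
cs=np.array(cs); print('left',np.polyfit(cs[:,0],cs[:,1],1).round(3),'right',np.polyfit(cs[:,0],cs[:,2],1).round(3))
```

```text
t 21.32 turn [0.42 0.18 0.01] shift [268.1  27.6  -5. ] F [ 0.2  0.1 -2.6] op 9.2
p [450.  -93.8 162.4] yaw -0.0669742714871866 x [-85.3 -83.6  84.6  86.1] y [-90.3 -86.8  85.7  87.5] z 1.906902980645583
far edge slope [3.000e-03 8.525e+01] near [-2.0000e-03 -8.4257e+01]
tilt fit [ 1.060000e-02 -1.100000e-03  1.563494e+02]
left [-1.0000e-02  8.5541e+01] right [  0.109 -67.295]
```

View pics/g5.png

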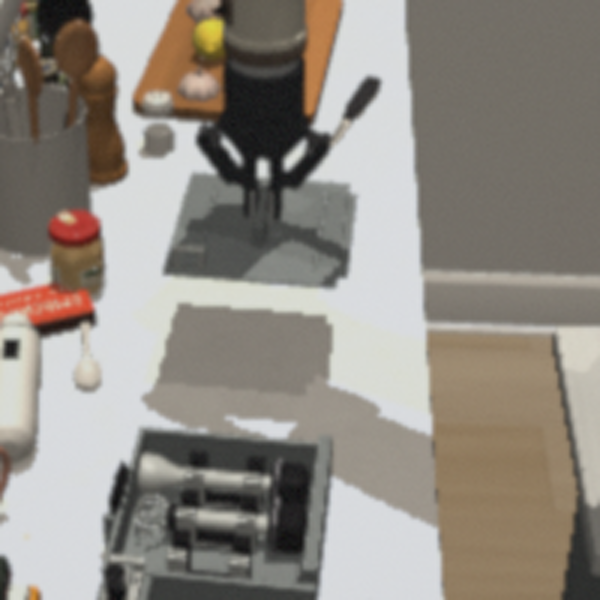

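{"name": "servo_tool", "arguments": {"steps": [[-1, 40, 3, -4, 0, 0, 0], [-1, 45, 4, -4, 0, 0, 0], [-1, 47, 5, 0, 0, 0, 0], [-1, 47, 5, 0, 0, 0, 0], [-1, 45, 5, 0, 0, 0, 0]]}}

```text
time: 22.0
eef_pos: [484.7, 130.1, 166.7]
tool_rot: [-3.137, 0.0, 1.504]
ft_force: [0.7, -1.2, -2.1]
opening: 9.3
finger_force: 108.0
```

{"name": "servo_tool", "arguments": {"steps": [[-1, 40, 5, 0, 0, 0, 0], [-1, 0, 0, 0, -8.6, 0, 0], [-1, 0, 0, 0, -8.6, 0, 0], [-1, 0, 0, 0, 0, 0, 0], [-1, 0, 0, 0, 0, 0, 0]]}}

```text
time: 22.62
eef_pos: [494.1, 168.0, 169.0]
tool_rot: [2.844, 0.0, 1.503]
ft_force: [0.1, 0.9, -1.8]
opening: 9.6
finger_force: 108.3
```

```bash
cat >> h.py <<'E'
def tilt(th): # tool rpy for cover tilted by th, far edge up
    return (Ro.from_euler('z',CY)*Ro.from_euler('y',-th)*Ro.from_euler('z',np.pi/2)*Ro.from_euler('x',np.pi))
def lipgo(lx,lz,th,y=-1.,off=0.8,hz=10.6):
    r=87-off; c,s=np.cos(th),np.sin(th)
    p=case2w(lx+r*c-hz*s,y,lz+r*s+hz*c); go(p,tilt(th).as_euler('xyz'))
def lipnow(off=0.8,hz=10.6):
    s=env.read_state(); R=Rw(s['tool_rot']); p=R.apply([0,-87+off,hz])+s['eef_pos']; z=R.as_matrix()[:,2]; y=R.as_matrix()[:,1]
    print('lip case',w2case(p).round(1),'z',p[2].round(1),'theta',np.arcsin(y[2]).round(3),'F',s['ft_force'].round(1))
E
python3 - <<'E'
from h import *
lipnow(); lipgo(-70,54,.3)
print(env.read_state()['q'].round(2))
E
```

```text
lip case [-62.2  -3.3] z 133.6 theta 0.298 F [ 0.1  0.9 -1.8]
t 22.62 turn [-0.13  0.01 -0.01] shift [  2.3 -31.   73.5] F [ 0.1  0.9 -1.8] op 9.6
[ 0.13 -0.13  2.04 -0.07  0.94  0.23]
```

{"name": "servo_tool", "arguments": {"steps": [[-1, 1, -13, 31, 0, 0, 0], [-1, 1, -12, 28, 0, 0, 0], [-1, 0, -6, 14.5, 0, 0, 0], [-1, 0, 0, 0, 0, 0, 0], [-1, 0, 0, 0, 0, 0, 0]]}}

```text
time: 23.25
eef_pos: [487.8, 170.8, 91.6]
tool_rot: [2.839, -0.001, 1.504]
ft_force: [0.2, -0.1, -1.6]
opening: 9.2
finger_force: 108.5
```

Run:
```python
from h import *
lipnow(); lipgo(-70,54,.3)
f=grab('side'); np.savez('/tmp/s6.npz',**f)
cv2.imwrite('pics/g6.png',cv2.resize(f['frame'][200:380,200:400],None,fx=4,fy=4,interpolation=cv2.INTER_CUBIC)[:600])
```

```text
lip case [-68.4  -0.9] z 55.8 theta 0.303 F [ 0.2 -0.1 -1.6]
t 23.25 turn [ 0.15 -0.03 -0.01] shift [-0.1 -2.   1.4] F [ 0.2 -0.1 -1.6] op 9.2
```

View pics/g6.png

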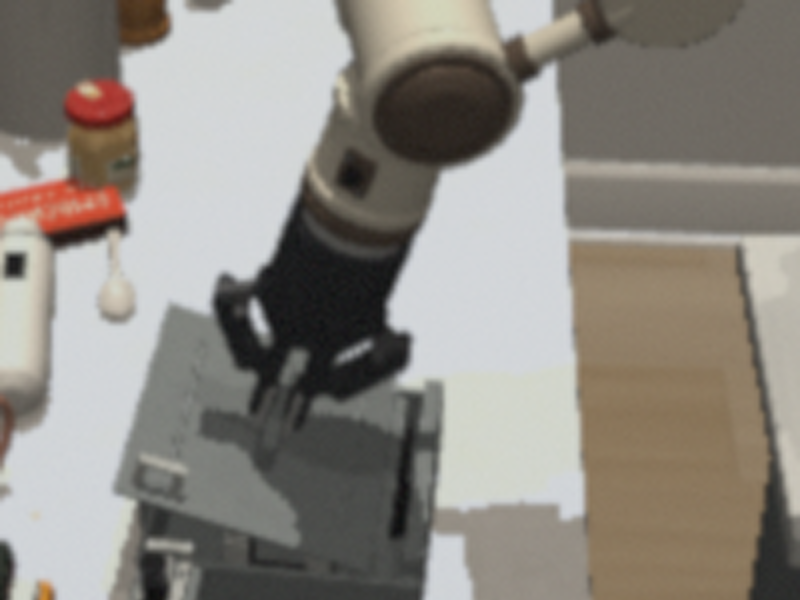

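{"name": "servo_tool", "arguments": {"steps": [[-1, 0, -4.5, 0, 0, 0, 0], [-1, 0, -4.5, -1, 0, 0, 0], [-1, 0, -4.5, -1.4, 0, 0, 0], [-1, 0, -4, -1.3, 0, 0, 0], [-1, 0, 0, 0, 0, 0, 0]]}}

```text
time: 23.92
eef_pos: [469.1, 172.0, 89.0]
tool_rot: [2.839, -0.0, 1.504]
ft_force: [3.5, 0.4, -3.4]
opening: 9.0
finger_force: 108.2
```

Run:
```python
from h import *
lipnow(); lipgo(-86,54,.3)
```

```text
lip case [-87.2  -1. ] z 53.3 theta 0.303 F [ 3.5  0.4 -3.4]
t 23.93 turn [ 0.14 -0.02  0.02] shift [-0.1  1.4 -0.1] F [ 3.5  0.4 -3.4] op 9.0
```

{"name": "servo_tool", "arguments": {"steps": [[-1, 0, 0.6, 5, 3, 0, 0], [-1, 0, 0.6, 5, 3, 0, 0], [-1, 0, 0.5, 5, 3, 0, 0], [-1, 0, 0, 0, 0, 0, 0]]}}

```text
time: 24.42
eef_pos: [474.3, 171.4, 74.2]
tool_rot: [2.998, 0.0, 1.503]
ft_force: [1.2, -0.2, -0.8]
opening: 9.0
finger_force: 108.8
```

Run:
```python
from h import *
lipnow(); lipgo(-86.5,52,.12)
```

```text
lip case [-86.6  -1.2] z 51.4 theta 0.143 F [ 1.2 -0.2 -0.8]
t 24.43 turn [ 1.33  0.01 -0.02] shift [0.2 0.4 1.5] F [ 1.2 -0.2 -0.8] op 9.0
```

{"name": "servo_tool", "arguments": {"steps": [[-1, 0, 0.2, 1.7, 1.2, 0, 0], [-1, 0, 0.2, 1.7, 1.2, 0, 0], [-1, 0, 0, 0, 0, 0, 0]]}}

```text
time: 24.8
eef_pos: [474.7, 171.5, 70.9]
tool_rot: [3.041, -0.0, 1.504]
ft_force: [1.1, 1.1, -1.4]
opening: 9.7
finger_force: 108.7
```

Run:
```python
from h import *
lipnow()
f=grab('side'); cv2.imwrite('pics/g7.png',cv2.resize(f['frame'][250:400,200:350],None,fx=4,fy=4,interpolation=cv2.INTER_CUBIC))
```

```text
lip case [-87.2  -1. ] z 51.7 theta 0.101 F [ 1.1  1.1 -1.4]
```

View pics/g7.png

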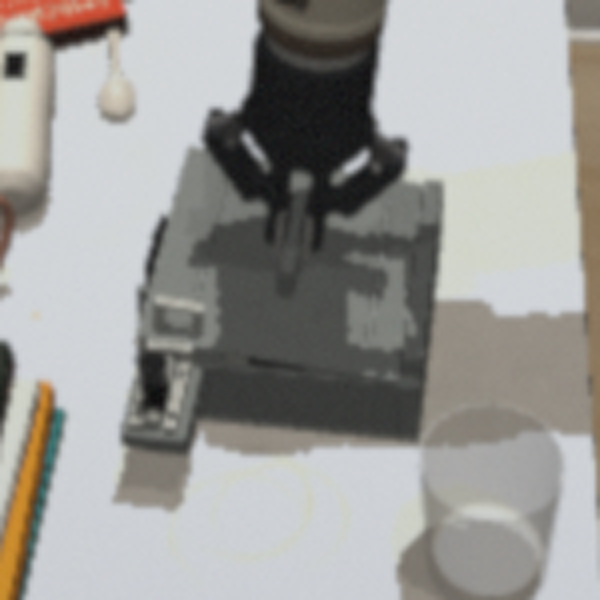

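{"name": "servo_tool", "arguments": {"steps": [[-0.3, 0, 0, 0, 0, 0, 0], [-0.3, 0, 0, 0, 0, 0, 0], [-0.2, 0, 0, -4, 0, 0, 0], [-0.2, 0, 0, -20, 0, 0, 0], [-0.2, 0, 0, -30, 0, 0, 0]]}}

```text
time: 25.48
eef_pos: [468.2, 171.8, 124.7]
tool_rot: [3.043, 0.0, 1.504]
ft_force: [0.8, 0.5, 0.2]
opening: 34.2
finger_force: 0.0
```

{"name": "servo_tool", "arguments": {"steps": [[-1, 0, 30, 0, 5.8, 0, 0], [-1, 0, 37, 0, 0, 0, 0], [-1, 0, 0, 0, 0, 0, 0], [-1, 0, 0, 0, 0, 0, 0]]}}

```text
time: 25.98
eef_pos: [534.9, 167.5, 127.4]
tool_rot: [-3.14, 0.0, 1.504]
ft_force: [-0.8, -0.2, 1.3]
opening: -0.1
finger_force: 0.0
```

```bash
cat >> h.py <<'E'
def cover(f):
    P=pts(f); L=w2case(P); a,b=L[...,0],L[...,1]; Z=P[...,2]
    m=(a>-70)&(a<80)&(b>-80)&(b<80)&(np.abs(a)>14)&(np.abs(b-1)>28)&~((a>40)&(b>60))&(Z<85)&(Z>40)
    k=np.linalg.lstsq(np.c_[a[m],b[m],np.ones(m.sum())],Z[m],rcond=None)[0]; r=Z[m]-np.c_[a[m],b[m],np.ones(m.sum())]@k
    print('cover top: dz/dx %.4f dz/dy %.4f z0 %.1f sd %.1f'%(*k,r.std()))
    return P,a,b,Z
E
python3 - <<'E'
from h import *
go(case2w(62,0,70),[np.pi,0,np.pi/2+CY])
f=grab('side'); cover(f)
E
```

```text
t 25.98 turn [-0.08  0.01  0.02] shift [ 1.   4.1 57.4] F [-0.8 -0.2  1.3] op -0.1
cover top: dz/dx 0.0843 dz/dy -0.0008 z0 61.1 sd 2.1
```

{"name": "servo_tool", "arguments": {"steps": [[-1, 0, 2, 30, 0, 0, 0], [-1, 0, 0, 25, 0, 0, 0], [-1, 0, 0, 5, 0, 0, 0], [-1, 0, 0, 4, 0, 0, 0], [-1, 0, 0, 0, 0, 0, 0]]}}

```text
time: 26.65
eef_pos: [538.1, 167.6, 65.0]
tool_rot: [3.14, -0.0, 1.504]
ft_force: [-0.6, 0.1, 0.1]
opening: 0.0
finger_force: 0.0
```

{"name": "servo_tool", "arguments": {"steps": [[-1, 0, 0, 4, 0, 0, 0], [-1, 0, 0, 4, 0, 0, 0], [-1, 0, 0, 2, 0, 0, 0], [-1, 0, 0, 0, 0, 0, 0]]}}

```text
time: 27.15
eef_pos: [538.0, 167.3, 54.1]
tool_rot: [3.141, -0.0, 1.504]
ft_force: [-1.4, 0.4, 4.9]
opening: 0.3
finger_force: 2.1
```

{"name": "servo_tool", "arguments": {"steps": [[-1, 0, 0, 2, 0, 0, 0], [-1, 0, 0, 1, 0, 0, 0], [-1, 0, 0, 0, 0, 0, 0]]}}

```text
time: 27.52
eef_pos: [538.2, 167.3, 54.0]
tool_rot: [-3.141, 0.001, 1.504]
ft_force: [-11.5, -2.5, 26.0]
opening: -0.1
finger_force: 12.7
```

{"name": "servo_tool", "arguments": {"steps": [[-1, 0, 0, -20, 0, 0, 0], [-1, 0, 0, -40, 0, 0, 0], [-1, 20, 0, -35, 0, 0, 0], [-1, 45, 0, 0, 0, 0, 0], [-1, 45, 0, 0, 0, 0, 0]]}}

```text
time: 28.15
eef_pos: [545.5, 278.0, 146.1]
tool_rot: [3.14, -0.0, 1.503]
ft_force: [0.8, -0.2, 0.5]
opening: -0.0
finger_force: 0.0
```

{"name": "servo_tool", "arguments": {"steps": [[-1, 45, 0, 0, 0, 0, 0], [-1, 18, 0, 0, 0, 0, 0], [-1, 0, 0, 0, 0, 0, 0], [-1, 0, 0, 0, 0, 0, 0]]}}

```text
time: 28.65
eef_pos: [549.5, 338.5, 145.4]
tool_rot: [-3.141, 0.001, 1.503]
ft_force: [0.8, -0.5, 0.7]
opening: 0.2
finger_force: 0.0
```

Run:
```python
from h import *
go(case2w(60,168,90),[np.pi,0,np.pi/2+CY])
f=grab('side'); P,a,b,Z=cover(f)
cv2.imwrite('pics/g8.png',cv2.resize(f['frame'][250:400,200:350],None,fx=4,fy=4,interpolation=cv2.INTER_CUBIC))
```

```text
t 28.65 turn [-0.03  0.05 -0.04] shift [-2.6 -1.  55.4] F [ 0.8 -0.5  0.7] op 0.2
cover top: dz/dx 0.0003 dz/dy 0.0022 z0 54.0 sd 1.9
```

View pics/g8.png

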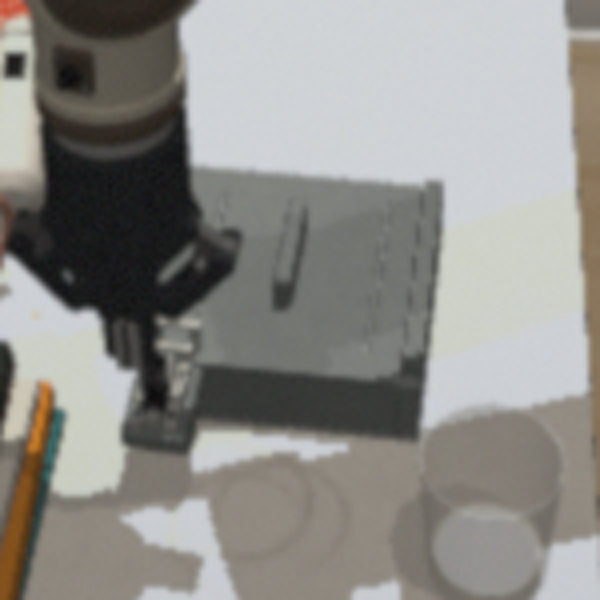

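{"name": "servo_tool", "arguments": {"steps": [[-1, 0, -1, 30, 0, 0, 0], [-1, 0, 0, 24, 0, 0, 0], [-1, 0, 0, 0, 0, 0, 0]]}}

```text
time: 29.08
eef_pos: [546.9, 338.1, 89.4]
tool_rot: [-3.137, 0.002, 1.502]
ft_force: [-0.3, 0.6, -0.2]
opening: -0.1
finger_force: 0.0
```

{"name": "servo_tool", "arguments": {"steps": [[-1, -10, 0, 0, 0, 0, 0], [-1, -8, 0, 0, 0, 0, 0], [-1, -7, 0, 0, 0, 0, 0], [-1, -7, 0, 0, 0, 0, 0], [-1, 0, 0, 0, 0, 0, 0]]}}

```text
time: 29.7
eef_pos: [546.3, 307.4, 92.0]
tool_rot: [3.141, 0.0, 1.503]
ft_force: [-0.4, -0.3, -1.2]
opening: -0.1
finger_force: 0.0
```

Run:
```python
from h import *
s=env.read_state(); print(w2case(s['eef_pos']),s['eef_pos'],s['ft_force'])
```

```text
[ 59.93018588 139.32072044] [546.33672821 307.38890005  91.95855459] [-0.41249287 -0.33876432 -1.20570712]
```

{"name": "servo_tool", "arguments": {"steps": [[-1, -5, 0, 0, 0, 0, 0], [-1, -5, 0, 0, 0, 0, 0]]}}

```text
time: 29.95
eef_pos: [545.5, 298.1, 91.8]
tool_rot: [-3.142, -0.0, 1.504]
ft_force: [-0.8, 2.0, 1.0]
opening: -0.2
finger_force: 0.9
```

Run:
```python
from h import *
s=env.read_state(); print(w2case(s['eef_pos']),s['ft_force'])
f=grab('side'); cv2.imwrite('pics/g9.png',cv2.resize(f['frame'][270:390,190:310],None,fx=5,fy=5,interpolation=cv2.INTER_CUBIC))
```

```text
[ 59.73789223 129.96943539] [-0.84300129  2.01168367  0.9522043 ]
```

View pics/g9.png

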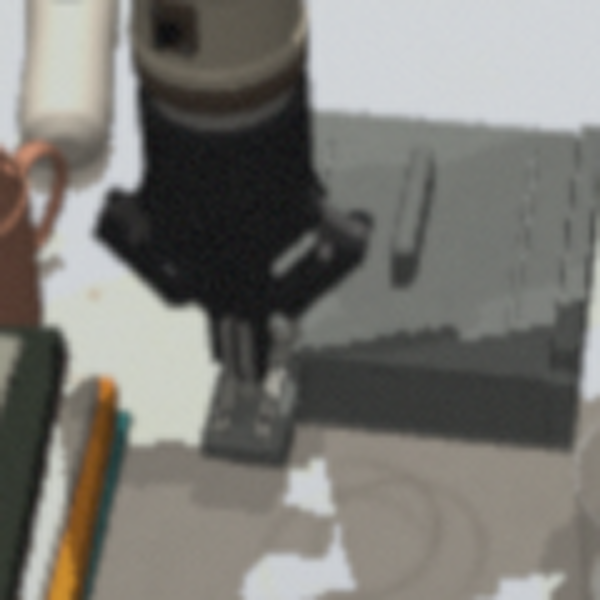

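{"name": "servo_tool", "arguments": {"steps": [[-1, -4, 0, 0, 0, 0, 0], [-1, -3, 0, 0, 0, 0, 0], [-1, -3, 0, 0, 0, 0, 0], [-1, 0, 0, 0, 0, 0, 0]]}}

```text
time: 30.5
eef_pos: [544.8, 287.5, 91.5]
tool_rot: [-3.141, 0.001, 1.504]
ft_force: [0.1, 0.6, 0.0]
opening: 0.0
finger_force: 0.0
```

Run:
```python
from h import *
s=env.read_state(); print(w2case(s['eef_pos']),s['ft_force'])
```

```text
[ 59.72198108 119.40925352] [0.09261619 0.5703482  0.00827078]
```

{"name": "servo_tool", "arguments": {"steps": [[-1, -3, 0, 0, 0, 0, 0], [-1, -3, 0, 0, 0, 0, 0], [-1, -2, 0, 0, 0, 0, 0], [-1, 0, 0, 0, 0, 0, 0]]}}

```text
time: 31.0
eef_pos: [544.7, 286.8, 92.1]
tool_rot: [3.139, -0.013, 1.503]
ft_force: [3.7, 25.4, -5.9]
opening: -0.2
finger_force: 12.6
```

Run:
```python
from h import *
s=env.read_state(); print(w2case(s['eef_pos']),s['ft_force'])
```

```text
[ 59.65206111 118.64326787] [ 3.73707989 25.3745551  -5.92105109]
```

{"name": "servo_tool", "arguments": {"steps": [[-1, 6, 0, 0, 0, 0, 0], [-1, 10, 0, 0, 0, 0, 0], [-1, 0, 0, -40, 0, 0, 0], [-1, 0, 0, -50, 0, 0, 0], [-1, -40, -40, -30, 0, 0, 0]]}}

```text
time: 31.62
eef_pos: [506.3, 260.2, 214.0]
tool_rot: [3.137, -0.001, 1.505]
ft_force: [0.5, -0.8, 1.1]
opening: -0.2
finger_force: 0.0
```

{"name": "servo_tool", "arguments": {"steps": [[-1, -45, -35, 0, 0, 0, 0], [-1, -45, -35, 0, 0, 0, 0], [-1, -45, -35, 0, 0, 0, 0], [-1, -45, -10, 0, 0, 0, 0], [-1, -45, 0, 0, 0, 0, 0]]}}

```text
time: 32.25
eef_pos: [373.1, 41.7, 211.0]
tool_rot: [3.141, 0.001, 1.504]
ft_force: [0.3, -0.1, 0.7]
opening: 0.2
finger_force: 0.0
```

{"name": "servo_tool", "arguments": {"steps": [[-1, -45, 0, 0, 0, 0, 0], [-1, 0, 0, 0, 0, 0, 0], [-1, 0, 0, 0, 0, 0, 0]]}}

```text
time: 32.62
eef_pos: [371.0, -1.8, 211.0]
tool_rot: [-3.141, -0.0, 1.503]
ft_force: [0.5, -0.3, 0.1]
opening: 0.2
finger_force: 0.0
```

Run:
```python
from h import *
f=grab('side'); P,a,b,Z=cover(f)
k=(np.abs(a-60)<20)&(b>60)&(b<165)&(Z>95)&(Z<115); q=w2case(plane(f,k,105)); print('tab',q.min(0),q.max(0),k.sum())
k=(np.abs(b)<75)&(a<-70)&(a>-92)&(Z>58)&(Z<70); print('rail z',np.median(Z[k]))
s=env.read_state(); print(s['eef_pos'],s['time'])
cv2.imwrite('pics/g10.png',cv2.resize(f['frame'][250:400,200:350],None,fx=4,fy=4,interpolation=cv2.INTER_CUBIC))
```

```text
cover top: dz/dx 0.0025 dz/dy -0.0013 z0 53.9 sd 1.9
tab [50.31202537 99.15727717] [ 66.65589041 118.56529705] 41
rail z 64.41566129859694
[371.00006615  -1.35609909 210.92675254] 32.675
```

View pics/g10.png

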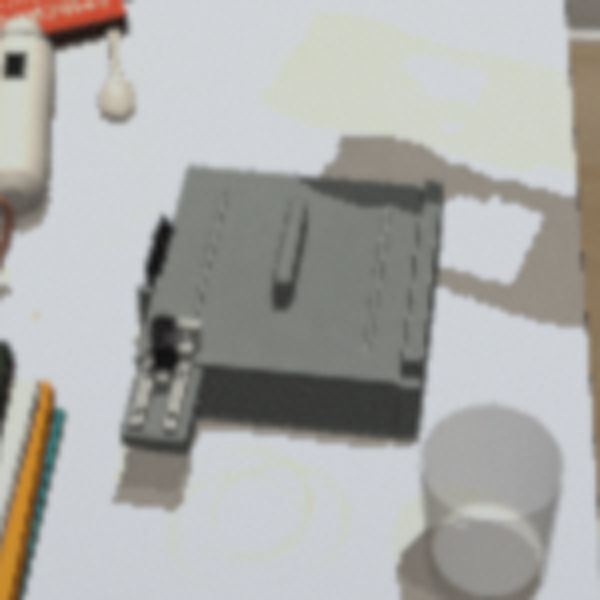

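The picture shows the cover flat under its rail, around pixel (290,270), and the bolt tab home beside the staple, around pixel (163,345). The tumbler is still standing in its place, around pixel (490,500).

```bash
python3 -c "
from rig import env; print(env.sign_off())"
```

```text
the job is handed in; nothing more can be done
None
```

I packed the blade foot and the whisk (the only two attachments I found on the worktop) into their clips, snapped the cover shut, slid the bolt home and handed the job in at about 33 s; the sign-off gave no verdict, but my last measurements showed the cover flat and about 29 mm of bolt travel.

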